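# Brush out the rivet hopper and hold its gate open at the mark

## Robot

A 6-joint arm with a two-finger parallel gripper is mounted at the origin on the work surface. World frame = base frame: x ahead of the robot, y to its left, z up, the work surface at z = 0. Lengths are in m, angles in degrees, forces in N, time in s.
With the tool pointing down it reaches from about 0.4 to 0.825 m from the base axis. Payload 7 kg.
Tool frame: the origin (TCP) lies at the very end of the fingers, on their centre line; the grasp point (between the pads) lies 19 mm behind it; z points along the fingers, y is the direction in which the jaws open and shut (so a half turn about z gives the same grasp; the last joint's range is limited). The gripper opens to 88 mm and grips with 3 to 60 N. Pads are 19 mm wide; open, the fingers measure 130 mm over their backs; the gripper's body (78 mm by 193 mm) begins 47 mm behind the grasp point.
Start: joints at [-53.509, 20.546, 0.682, 0, -70.136, -16.507], TCP at [0.231, -0.634, 0.227] pointing down, gripper open.
Joint ranges: [-176.03, 176.03], [-82.01, 121.73], [-58.28, 71.71], [-173.87, 95.51], [-174.79, -0.11], [-173.66, 173.66]. Speed limits (degrees/s): [136.94, 136.94, 172.46, 180, 180, 180].

## Interface

Orientations are given as [roll, pitch, yaw] about the fixed x, y, z axes, in that order (R = Rz(yaw) Ry(pitch) Rx(roll)).
In Python, from plant import ctrl gives the robot as it stands.
- The arm moves only by the tool move_arm, never from a script. Its argument "increments" is a list of rows, each a list of 2 entries, a list of its own where there are three numbers: the shift along the world's x, y, z in mm, then the turn about the world's z in rad. A call has exactly 8 rows; each row shifts and turns the pose as measured when the row begins; what a row does not reach is not made up. A row lasts 1/10 s, in which the tool goes at most 50 mm and 8.59 degrees, less where a joint would pass 70% of its speed; a pose out of reach is approached as far as the arm can. A call with a gripper value outside its range is refused whole. "jaw" is the gripper command: -1 is shut, 1 is fully open, values between are in proportion, set as the call begins (left out, the last holds). The fingers move at their own pace and stop on an object; the grip force is fixed at half the most. Time passes only in rows, so rows that do not move let the fingers close, or fill a call up. It gives the time, the measured TCP pose, the force and the opening at its end, in the units of the state.
- ctrl.get_obs(): the state, without advancing time (a new reading comes with each control period).
- ctrl.snapshot(name): name is "scene" or "top" or "wrist"; returns a dict with "color" (400x640x3 uint8, red, green, blue), "fx", "fy", "cx", "cy" (pixels), "D" ([k1, k2, p1, p2, k3] as OpenCV has them; the pictures are not rectified), "R" (3x3) and "t" (3): a world point X has camera coordinates R X + t. Camera axes: x right, y down, z forward; pixel columns grow to the right and rows downward; lengths in m; the calibration is good to about 2 mm. A picture is of the moment at which its call begins. There is no depth.
- ctrl.close_job(): hands the job in, once; it reports no verdict.
The state is a dict: "clock": time; "joint_pos": joint angles; "qvel": joint speeds; "tau": joint torques, N m; "tool_pos": TCP position; "orientation": TCP orientation; "force": force on the tool from outside, world axes, zero at the start; "moment": the same for the moment, N m; "opening": finger opening in m.
Only numpy, scipy, OpenCV 4.12 (cv2) and the standard library are available. Lean on these libraries where they do the work, as an engineer would, in place of code of your own. Each camera call takes 0.05 s, during which the arm holds its last target.

## Task

Clean out the rivet hopper: take the long brush from its stand, run it down to just above the closed gate and up to near the rim twice inside the hopper, and stand it back in its stand, letting go of it, before you pull the gate. Then pull the spring-shut gate out by its black handle until the white pointer is over the red mark, and finish while still holding it there, because it snaps shut if let go. Leave the other things on the bench where they are.

Things in the scene. Friction and masses are not known exactly. Their poses are not given: they have to be found in the camera images.
- hopper: Fixed rivet hopper: grey base plate 250 x 130 x 12 mm, on it a 90 x 90 mm housing up to z = 48 mm and above that an upright open aluminium cup (outer diameter 72, inner diameter 64 mm) whose rim is 130 mm above the table. Origin on the cup's axis at table level, z up. The base plate runs from x = -195 to +55 mm. The gate comes out of the housing towards the hopper's own -x (roughly towards the robot).
- hopper_floor (a point): Centre of the cup's bottom, 42 mm above the table: the upper side of the closed gate. The bore is 64 mm wide and 88 mm deep.
- gate: Brass slide plate that closes the hopper's bottom (top at z = 40 to 42 mm), with a black upright handle at its outer end. Axes parallel to the hopper's; its origin coincides with the hopper's origin when shut and moves along the hopper's -x as the gate is pulled, at most 60 mm. A spring pulls it shut: about 4 N when shut, 0.2 N more per mm of pull, small friction; it does not stay open by itself.
- gate_grip (a point): Grip point of the black handle: an upright tab 12 mm thick (along the pull), 44 mm wide (hopper's y) and 50 mm tall, from z = 40 to 90 mm above the table; this point lies at its middle, 68 mm above the table and 120 mm from the cup's axis when shut (84 mm from the cup's outer wall). Best pinched from above across its 12 mm thickness, the fingers straddling it along the pull.
- gate_pointer (a point): Tip of the white pointer, a 3 mm wide bar that sticks out of the handle's foot to the hopper's +y, 39 mm above the table, in line with the middle of the handle's thickness and 50 mm to its +y side.
- mark: Fixed red block beside the gate, 12 mm along the pull, 24 mm across, 22 mm tall; origin at the centre of its underside, 12 mm above the table. Axes parallel to the hopper's. The pointer is on the mark when, along the hopper's x, its tip lies within the block's 12 mm (passing 3 mm above it). The mark's place varies: 26 to 48 mm of pull.
- brush: Long round brush, 200 mm, about 90 g, starting upright in its stand. Origin at the centre of its lower (bristle) end, z along it to the handle. Stiff bristle head 28 mm in diameter for the first 55 mm (foot tapered to 20 mm), 10 mm steel rod, then a pale wooden handle 16 mm in diameter from 125 to 200 mm.
- brush_grip (a point): Middle of the brush handle, on its axis 165 mm above its lower end; grasp here from above.
- stand: Fixed brush stand: dark round foot of 90 mm diameter, and a wooden socket 46 mm across, flared at its mouth to 68 mm (inner 58 mm). Origin at the centre of its underside. The mouth is 80 mm above the table.
- stand_floor (a point): Centre of the socket's floor, 14 mm above the table. The socket's bore is 36 mm in diameter for 46 mm above it, then flares to the mouth; the brush stands on this floor and may lean a little.
- dye_bottle: Loose amber bottle, diameter 52, height 110 mm, with a black cap: a bystander. Origin at the centre of its underside.
- rivet_tin: Loose closed steel can, diameter 64, height 45 mm: a bystander. Origin at the centre of its underside.
- spool: Loose tan thread spool standing on end, diameter 44, height 50 mm: a bystander. Origin at the centre of its underside.
- wax_block: Loose yellow block 60 x 40 x 22 mm: a bystander. Origin at the centre of its underside.
- hammer: Loose hammer lying at the right: a bystander.

How it is judged (in metres and radians):
On the way, in this order (a step that is already met when the one before it is completed fails the run):
1. the brush goes down inside the hopper to within 25 mm of the gate (horizontal distance between brush and hopper_floor below 0.025 m and z of brush in the frame of hopper below 0.067 m), for 0.05 s.
2. the brush end comes up to within 35 mm of the rim or higher (horizontal distance between brush and hopper_floor below 0.025 m and z of brush in the frame of hopper above 0.095 m), for 0.05 s.
3. down a second time (all of step 1), for 0.05 s.
4. up a second time (all of step 2), for 0.05 s.
5. the brush stands in its stand, let go, and the gate has not been pulled yet (horizontal distance between brush and stand_floor below 0.015 m and z of brush in the frame of stand below 0.024 m and angle between brush's own z axis and vertical below 0.35 rad and contact force between the fingers and brush below 0.1 N and linear speed of brush below 0.03 m/s and distance between gate and hopper below 0.008 m), for 0.2 s.
6. the gate is held with its pointer over the red mark (x of gate_pointer in the frame of mark between -0.006 and 0.006 m and contact force between the fingers and gate above 2 N and linear speed of gate below 0.01 m/s), for 0.3 s.
At the end, for the whole second after the job is handed in: The pointer is within 6 mm of the mark's middle along the pull, the gate is still and held by the fingers (more than 2 N), and the brush stands in its stand: its lower end within 15 mm of the socket's axis and 10 mm of its floor, leaning less than 0.35 rad, not touched, at rest (all of step 6 and horizontal distance between brush and stand_floor below 0.015 m and z of brush in the frame of stand below 0.024 m and angle between brush's own z axis and vertical below 0.35 rad and contact force between the fingers and brush below 0.1 N and linear speed of brush below 0.03 m/s); the arm keeps its last pose, push and grip.
It fails at once if the gate is pulled more than 8 mm while the brush is out of its stand (distance between gate and hopper above 0.008 m and horizontal distance between brush and stand_floor above 0.05 m).
It fails at once if a bystander is shifted more than 30 mm (distance of any of dye_bottle, rivet_tin, spool, wax_block, hammer from where it was at the start of the episode above 0.03 m).
It fails at once if a bystander is knocked over (angle between any of dye_bottle, rivet_tin, spool, wax_block's own z axis and vertical above 0.6 rad).
It also fails if it takes over 61 s, if anything falls off the work surface, if the arm or the gripper's body presses on something with over 40 N, if the wrist force passes 120 N, or if a joint passes its speed limit or range.

## Working session

There is one attempt and no reset: what is moved stays moved. The work goes in short steps, Python scripts to look and compute and a tool call to move; the robot and the scene stay as the last step left them, time stands still between calls to the robot, and variables do not carry over. Pictures are saved under pics/ and viewed, and the job is handed in when it is done.

Besides the shell and the picture viewer there is one more tool, called as name([rows], argument=value, ...), one row to a line, values as JSON. move_arm: Moves the arm, as the interface text tells. Its arguments: {"type":"object","properties":{"increments":{"type":"array","items":{"type":"array"}},"jaw":{"type":"number"}},"required":["increments"]}

```bash
ls; mkdir -p pics
cat > h.py <<'E'
import numpy as np,cv2,pickle
from plant import ctrl
def snap(n,f):
    s=ctrl.snapshot(n); cv2.imwrite(f'pics/{f}.png',s['color'][:,:,::-1]); pickle.dump(s,open(f'pics/{f}.pkl','wb')); return s
def load(f): return pickle.load(open(f'pics/{f}.pkl','rb'))
def K(s): return np.array([[s['fx'],0,s['cx']],[0,s['fy'],s['cy']],[0,0,1.]])
def ray(s,uv):
    p=cv2.undistortPoints(np.array([[uv]],float),K(s),np.array(s['D']))[0,0]
    R=np.array(s['R']);t=np.array(s['t'])
    return -R.T@t, R.T@np.array([p[0],p[1],1])
def plane(s,uv,z):
    o,d=ray(s,uv); return o+d*(z-o[2])/d[2]
def proj(s,X):
    return cv2.projectPoints(np.array(X,float).reshape(-1,1,3),cv2.Rodrigues(np.array(s['R']))[0],np.array(s['t'],float),K(s),np.array(s['D']))[0][:,0]
E
python3 - <<'E'
from h import *
for n in ['scene','top','wrist']:
    s=snap(n,n+'0'); print(n,-np.array(s['R']).T@s['t'],s['fx'])
print(ctrl.get_obs())
E
```

```text
pics
scene [1.14733826 0.37263681 0.97094227] 401.3470020939802
top [ 0.49871085 -0.05895142  1.20418418] 363.91740646080973
wrist [ 0.15592205 -0.66008746  0.38376051] 349.0788588102929
{'clock': 0.15, 'joint_pos': array([-5.35089240e+01,  2.05828961e+01,  6.46795063e-01, -1.29321429e-02,
       -7.01353727e+01, -1.65061205e+01]), 'qvel': array([ 0.02357947, -0.13314504,  0.04860729,  0.03886719,  0.05644537,
       -0.04999192]), 'tau': array([-1.31847850e-03, -5.83278573e+01,  2.93289274e+01,  7.00097725e+00,
        8.83552129e-03, -1.40482907e-04]), 'tool_pos': array([ 0.23053615, -0.63403516,  0.22584059]), 'orientation': array([ 1.79928017e+02, -8.65091290e-03, -1.60019441e+02]), 'force': array([ 0.4908405 , -0.4212445 ,  0.10360738]), 'moment': array([ 0.02143421, -0.01873241, -0.03771891]), 'opening': 0.08781208424973558}
```

View pics/top0.png

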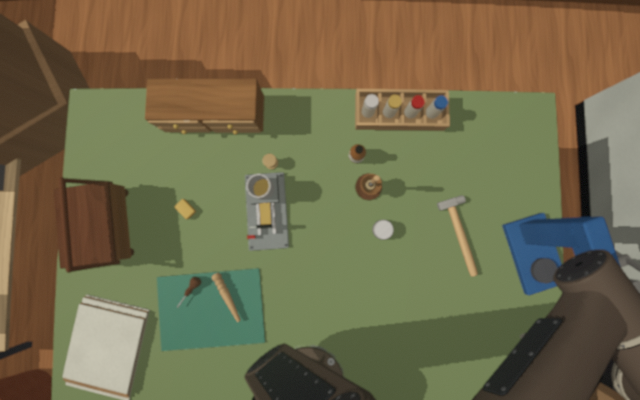

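View pics/scene0.png

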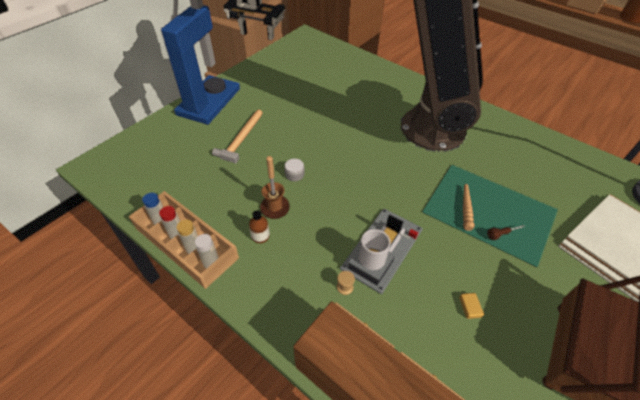

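The top view has the hopper at about (265,210), the stand and brush at (370,186), the bottle at (357,153), the tin at (384,230) and the spool at (269,160). I'll enlarge both views to get exact features.

Run:
```python
from h import *
a=load('top0')['color'][130:260,230:400,::-1]; cv2.imwrite('pics/topz.png',cv2.resize(a,None,fx=4.5,fy=4.5,interpolation=cv2.INTER_CUBIC))
a=load('scene0')['color'][150:300,250:430,::-1]; cv2.imwrite('pics/scz.png',cv2.resize(a,None,fx=4,fy=4,interpolation=cv2.INTER_CUBIC))
```

```text
(no output)
```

View pics/topz.png

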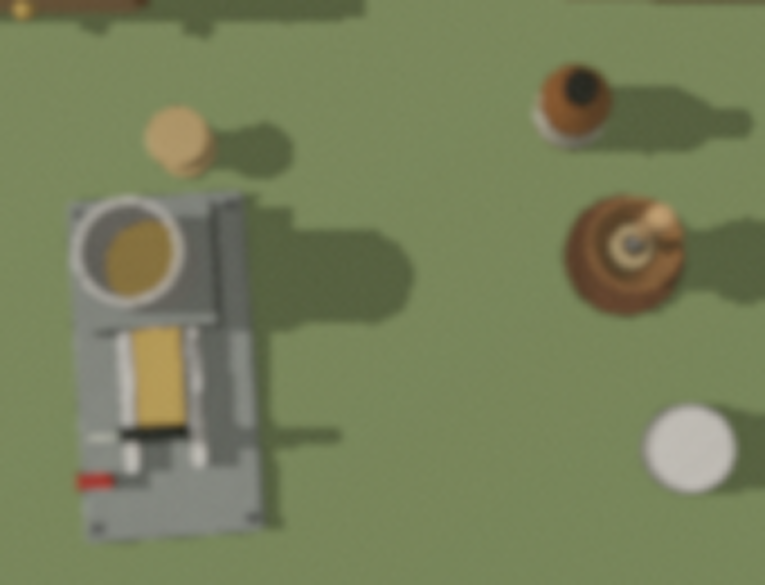

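View pics/scz.png

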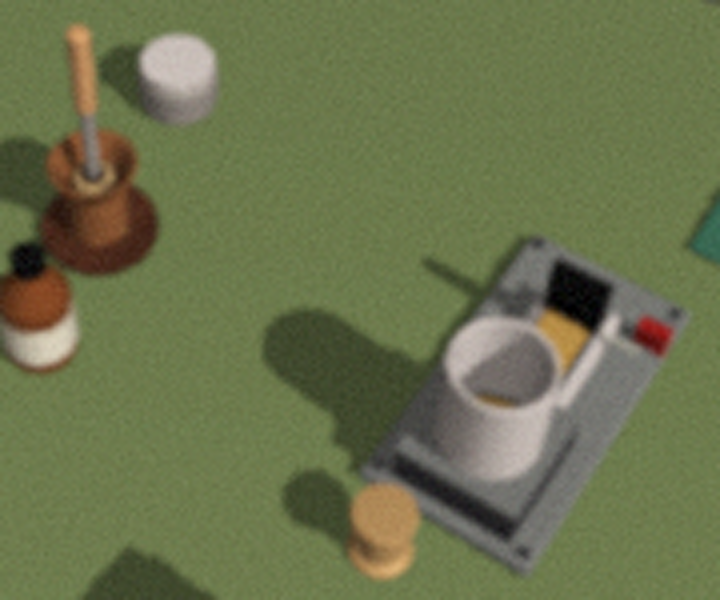

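Run:
```python
from h import *
T=load('top0');S=load('scene0')
t=lambda u,v:((u+.5)/4.5-.5+230,(v+.5)/4.5-.5+130)
s=lambda u,v:((u+.5)/4-.5+250,(v+.5)/4-.5+150)
P=lambda n,c,uv,z:print(n,np.round(plane(c,uv,z)*1000,1))
P('rim T',T,t(128,250),.13)
P('rim S',S,s(502,361),.13)
for n,u in dict(fl=(72,203),fr=(241,193),nr=(265,527),nl=(88,541)).items(): P(n+' T',T,t(*u),.012)
for n,u in dict(nr=(535,236),nl=(687,314),fl=(527,574),fr=(362,474)).items(): P(n+' S',S,s(*u),.012)
P('foot T',T,t(625,255),.006)
P('mouthS',S,s(92,160),.08)
P('foot S',S,s(100,222),.008)
P('mark T',T,t(96,482),.034)
P('ptr tip T',T,t(88,437),.039)
P('handle T',T,t(154,434),.09)
P('handle S topmid',S,s(582,276),.09)
def tri(a,b):
    o1,d1=ray(T,a);o2,d2=ray(S,b)
    A=np.stack([d1,-d2],1);x=np.linalg.lstsq(A,o2-o1,rcond=None)[0]
    p,q=o1+d1*x[0],o2+d2*x[1];return (p+q)/2*1000,np.linalg.norm(p-q)*1000
print('brush top',tri(t(660,215),s(79,34)))
print('brush rod foot',tri(t(634,243),s(95,172)))
P('bottle S',S,s(38,355),.0);P('bottle T cap',T,t(582,87),.11)
P('tin T',T,t(690,448),.045); P('spool T',T,t(178,138),.05)
# mark scene red
for n,c in (('T',T),('S',S)):
    h=cv2.cvtColor(c['color'],cv2.COLOR_RGB2HSV);m=((h[...,0]<6)|(h[...,0]>172))&(h[...,1]>170)&(h[...,2]>90)
    nn,l,st,ce=cv2.connectedComponentsWithStats(m.astype(np.uint8))
    for i in range(1,nn):
        if st[i,4]>8: print(n,st[i],ce[i],plane(c,ce[i],.034)*1000)
```

```text
rim T [622.3 146.2 130. ]
rim S [622.9 144.8 130. ]
fl T [670.3 211.1  12. ]
fr T [678.8  86.6  12. ]
nr T [435.2  64.5  12. ]
nl T [423.7 192.6  12. ]
nr S [439.8  69.4  12. ]
nl S [429.5 194.1  12. ]
fl S [675.2 216.6  12. ]
fr S [684.9  90.5  12. ]
foot T [ 636.2 -196.5    6. ]
mouthS [ 637.  -195.9   80. ]
foot S [ 637.1 -194.8    8. ]
mark T [466.9 183.3  34. ]
ptr tip T [498.8 188.8  39. ]
handle T [501.3 133.   90. ]
handle S topmid [505.9 137.6  90. ]
brush top (array([ 637.4354857 , -194.25346688,  210.66154165]), np.float64(0.4780174002824766))
brush rod foot (array([ 637.18979956, -195.06209695,   67.38914715]), np.float64(1.6123555115949175))
bottle S [ 750.  -150.9    0. ]
bottle T cap [ 738.8 -155.4  110. ]
tin T [ 495.1 -237.9   45. ]
spool T [712.3 127.8  50. ]
T [412  95  12  13 115] [417.51304348 101.46086957] [ 918.22455281 -356.9508741    34.        ]
S [160 206  15  15 174] [167.41954023 212.77586207] [ 868.36405474 -398.30296464   34.        ]
S [410 230   7   8  32] [413.125   232.96875] [475.42247575 188.54427535  34.        ]
```

Hopper axis is at about (622, 146) with yaw about +4.9°. The stand is at (637, -195) with the brush upright in it: top at z 211 against 214 expected. Both views agree within a few mm, so I'm moving to the stand now, up and away from the blue press.

move_arm([
  [[10,30,10],0.1],
  [[22,40,6],0.14],
  [[22,40,6],0.14],
  [[22,40,6],0.14],
  [[25,40,4],0.14],
  [[25,40,4],0.14],
  [[25,38,4],0.14],
  [[25,35,0],0.14],
], jaw=1)

```text
clock: 0.95
tool_pos: [0.4064, -0.3224, 0.2627]
orientation: [179.6, -0.1, -96.3]
force: [0.3, 0.4, 0.2]
opening: 0.0881
```

move_arm([
  [[40,20,0],0.1],
  [[40,20,0],0.1],
  [[40,20,0],0],
  [[40,20,0],0],
  [[35,18,0],0],
  [[15,8,0],0],
  [[0,0,0],0],
  [[0,0,0],0],
])

```text
clock: 1.75
tool_pos: [0.625, -0.2044, 0.2614]
orientation: [179.6, -0.0, -83.6]
force: [-0.5, 0.0, -0.1]
opening: 0.0877
```

Run:
```python
from h import *
s=snap('wrist','w1');o=ctrl.get_obs();print(o['tool_pos'],o['orientation'])
print(proj(s,[[.637,-.195,.08],[.637,-.195,.214]]))
```

```text
[ 0.62472173 -0.20461373  0.26143952] [ 1.79558223e+02 -3.69553723e-02 -8.36685637e+01]
[[310.13564531 179.05766885]
 [302.9904126  230.69530062]]
```

View pics/w1.png

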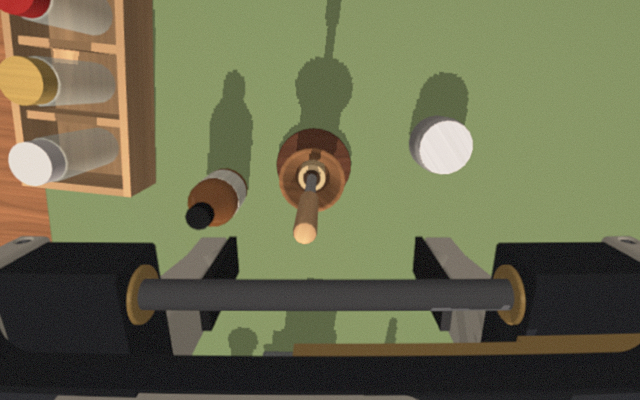

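The brush top is at (304,233), within 2 px of the prediction, and the socket mouth is at (313,177). I'll centre, descend and grip.

move_arm([
  [[12,9,0],-0.02],
  [[1,1,0],0],
  [[0,0,-25],0],
  [[0,0,-30],0],
  [[0,0,-30],0],
  [[0,0,-14],0],
  [[0,0,-2],0],
  [[0,0,0],0],
])

```text
clock: 2.6
tool_pos: [0.6304, -0.2015, 0.1632]
orientation: [179.9, -0.1, -85.2]
force: [-0.1, 0.2, -0.1]
opening: 0.0879
```

move_arm([
  [[7,6,-2],0],
  [[4,3,-1],0],
  [[0,0,0],0],
  [[0,0,0],0],
  [[0,0,0],0],
  [[0,0,0],0],
  [[0,0,0],0],
  [[0,0,0],0],
])

```text
clock: 3.4
tool_pos: [0.644, -0.1923, 0.1648]
orientation: [-179.7, -0.2, -85.2]
force: [0.0, 0.2, -0.4]
opening: 0.0877
```

Run:
```python
from h import *
s=snap('wrist','w2');o=ctrl.get_obs();print(o['tool_pos'],o['orientation'])
```

```text
[ 0.64405044 -0.1923179   0.16485016] [-179.70520791   -0.18598459  -85.17269571]
```

View pics/w2.png

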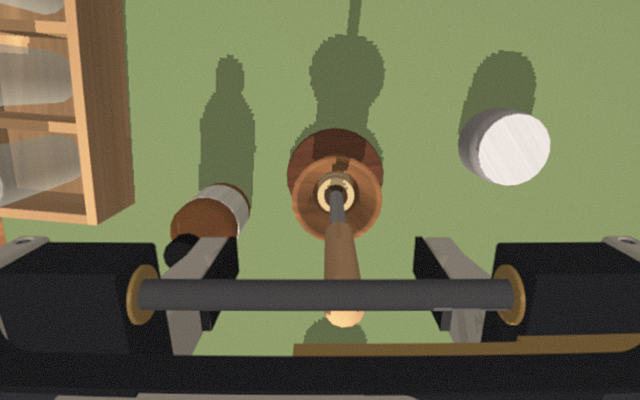

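Brush is between the fingers but about 6 mm off centre: handle at u≈343, finger centre at u≈327. I'll correct, then close.

move_arm([
  [[-4,-2,-3],0],
  [[-2,-1,-2],0],
  [[0,0,0],0],
  [[0,0,0],0],
  [[0,0,0],0],
  [[0,0,0],0],
  [[0,0,0],0],
  [[0,0,0],0],
])

```text
clock: 4.25
tool_pos: [0.6372, -0.1958, 0.1592]
orientation: [-179.7, -0.2, -85.2]
force: [-0.1, -1.0, -1.2]
opening: 0.0874
```

move_arm([
  [[0,0,0],0],
  [[0,0,0],0],
  [[0,0,0],0],
  [[0,0,0],0],
  [[0,0,0],0],
  [[0,0,0],0],
  [[0,0,0],0],
  [[0,0,0],0],
], jaw=-1)

```text
clock: 5.05
tool_pos: [0.6374, -0.1957, 0.1593]
orientation: [-179.7, -0.2, -85.2]
force: [-0.6, -0.2, 0.0]
opening: 0.029
```

move_arm([
  [[0,0,0],0],
  [[0,0,0],0],
  [[0,0,0],0],
  [[0,0,0],0],
  [[0,0,0],0],
  [[0,0,5],0],
  [[0,0,10],0],
  [[0,0,15],0],
])

```text
clock: 5.85
tool_pos: [0.6356, -0.1954, 0.1882]
orientation: [180.0, -0.1, -85.2]
force: [0.2, -0.5, -1.0]
opening: 0.0154
```

move_arm([
  [[0,0,15],0],
  [[0,0,20],0],
  [[0,0,20],0],
  [[0,0,20],0],
  [[0,0,18],0],
  [[0,0,12],0],
  [[0,0,0],0],
  [[0,0,0],0],
])

```text
clock: 6.65
tool_pos: [0.6361, -0.1956, 0.3049]
orientation: [-179.6, -0.2, -85.2]
force: [-0.5, 0.1, -1.6]
opening: 0.0154
```

Run:
```python
from h import *
s=snap('wrist','w3');o=ctrl.get_obs();print(o['tool_pos'],o['orientation']); S=snap('scene','s3')
a=S['color'][90:300,220:480,::-1]; cv2.imwrite('pics/s3z.png',cv2.resize(a,None,fx=2.8,fy=2.8,interpolation=cv2.INTER_CUBIC))
```

```text
[ 0.63606193 -0.19565713  0.30491522] [-179.64227424   -0.18736148  -85.1957076 ]
```

View pics/s3z.png

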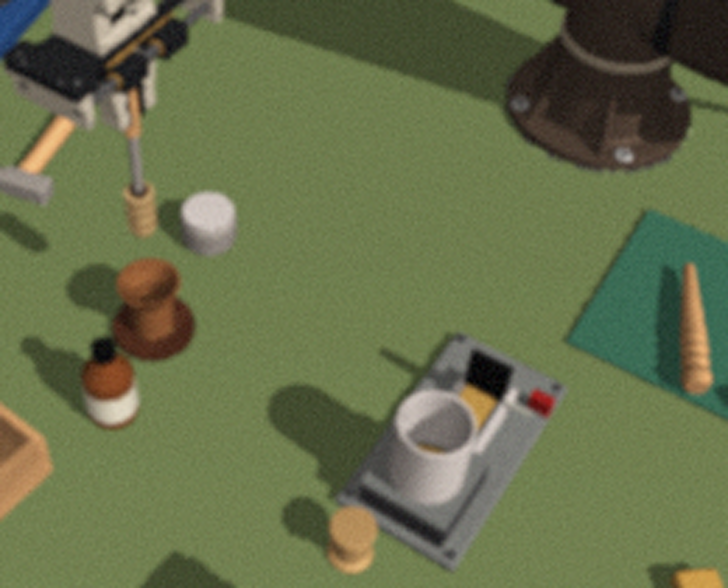

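View pics/w3.png

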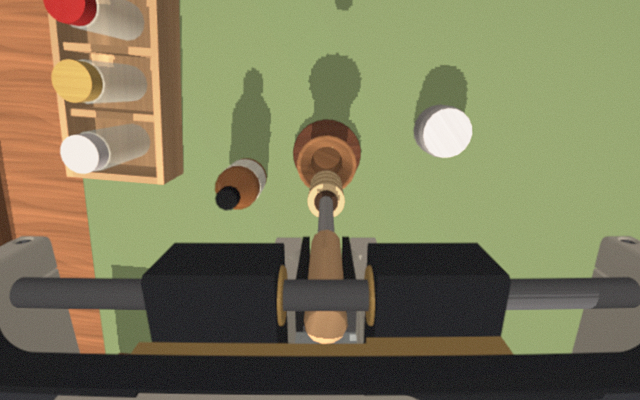

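Brush is held and hangs nearly straight. I'll check its lower end against both views and re-measure the hopper rim from this scene frame.

Run:
```python
from h import *
s=load('w3');S=load('s3')
e=[.636,-.1956,.16]
for z in(.16,.215):print(proj(S,[[.636,-.1956,z]])[0],proj(s,[[.636,-.1956,z]])[0])
c=lambda u,v:((u+.5)/2.8-.5+220,(v+.5)/2.8-.5+90)
print(c(146,228),c(140,192))
print('stand mouth S',plane(S,c(149,284),.08), 'W',plane(s,(327,160),.08))
print(proj(s,[[.637,-.1955,.08],[.637,-.1955,0.014]]))
```

```text
[270.78033072 170.63910449] [325.46485817 180.62956516]
[269.15536192 156.41816653] [325.02825862 198.83452313]
(271.82142857142856, 171.10714285714286) (269.67857142857144, 158.25)
stand mouth S [ 0.64061835 -0.191413    0.08      ] W [ 0.63505053 -0.19903668  0.08      ]
[[324.98781553 162.96921462]
 [325.35533809 152.90196322]]
```

move_arm([
  [[0,25,0],0],
  [[-2,40,0],0],
  [[-2,45,0],0],
  [[-2,45,0],0],
  [[-2,45,0],0],
  [[-2,45,0],0],
  [[-2,45,0],0],
  [[-2,30,0],0],
])

```text
clock: 7.55
tool_pos: [0.6165, 0.1307, 0.294]
orientation: [179.4, -0.3, -85.7]
force: [1.1, -0.2, -1.0]
opening: 0.0154
```

move_arm([
  [[0,10,0],0],
  [[0,5,0],0],
  [[0,0,0],0],
  [[0,0,0],0],
  [[0,0,0],0],
  [[0,0,0],0],
  [[0,0,0],0],
  [[0,0,0],0],
])

```text
clock: 8.35
tool_pos: [0.6154, 0.1453, 0.2904]
orientation: [179.1, -0.4, -85.7]
force: [-0.6, -0.3, -1.0]
opening: 0.0155
```

move_arm([
  [[4,0,3],0],
  [[3,0,2],0],
  [[0,0,0],0],
  [[0,0,0],0],
  [[0,0,0],0],
  [[0,0,0],0],
  [[0,0,0],0],
  [[0,0,0],0],
])

```text
clock: 9.15
tool_pos: [0.6232, 0.1451, 0.2961]
orientation: [179.2, -0.4, -85.7]
force: [0.1, 0.1, -0.9]
opening: 0.0156
```

Run:
```python
from h import *
s=snap('wrist','w4');o=ctrl.get_obs();print(o['tool_pos'],o['orientation']); S=snap('scene','s4')
a=S['color'][130:300,300:460,::-1]; cv2.imwrite('pics/s4z.png',cv2.resize(a,None,fx=3.5,fy=3.5,interpolation=cv2.INTER_CUBIC))
print(proj(s,[[.6225,.1455,.13]]))
```

```text
[0.62323645 0.14506119 0.29614097] [179.15560685  -0.40329347 -85.70764888]
[[322.60461839 176.38238955]]
```

View pics/s4z.png

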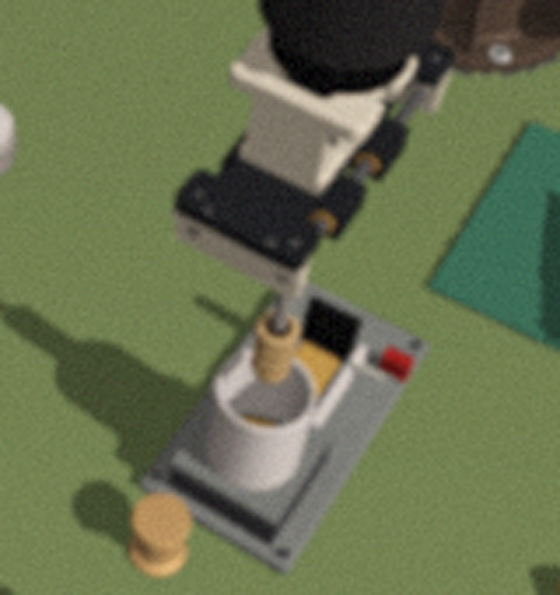

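View pics/w4.png

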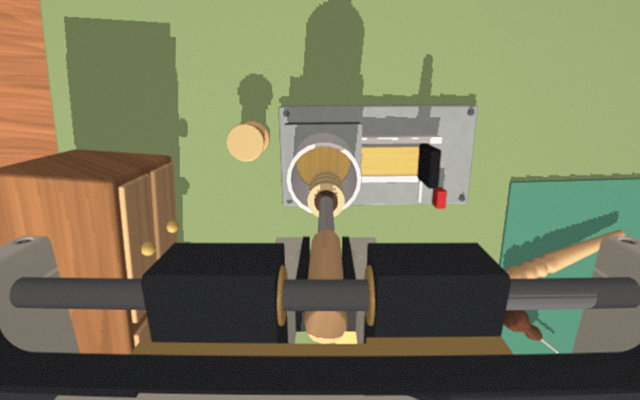

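The cup rim's centre is at (325,178), within 3 px of the prediction, and the brush end sits over the bore. Going down.

move_arm([
  [[0,0,-15],0],
  [[0,0,-20],0],
  [[0,0,-20],0],
  [[0,0,-20],0],
  [[0,0,-12],0],
  [[0,0,-6],0],
  [[0,0,-2],0],
  [[0,0,0],0],
])

```text
clock: 10.05
tool_pos: [0.6242, 0.1453, 0.2002]
orientation: [179.4, -0.4, -85.7]
force: [-0.7, 0.0, -1.4]
opening: 0.0151
```

move_arm([
  [[0,0,0],0],
  [[0,0,15],0],
  [[0,0,20],0],
  [[0,0,15],0],
  [[0,0,10],0],
  [[0,0,0],0],
  [[0,0,0],0],
  [[0,0,0],0],
])

```text
clock: 10.85
tool_pos: [0.6253, 0.1458, 0.2662]
orientation: [179.7, -0.2, -85.7]
force: [-0.1, -0.2, -2.0]
opening: 0.0154
```

move_arm([
  [[0,0,-15],0],
  [[0,0,-20],0],
  [[0,0,-15],0],
  [[0,0,-10],0],
  [[0,0,-3],0],
  [[0,0,0],0],
  [[0,0,0],0],
  [[0,0,0],0],
])

```text
clock: 11.65
tool_pos: [0.6244, 0.1452, 0.1985]
orientation: [179.5, -0.3, -85.7]
force: [-0.6, 0.2, -0.3]
opening: 0.0154
```

Run:
```python
from h import *
s=snap('wrist','w5');print(ctrl.get_obs()['force'])
```

```text
[ 0.13853003  0.66634247 -0.3420165 ]
```

View pics/w5.png

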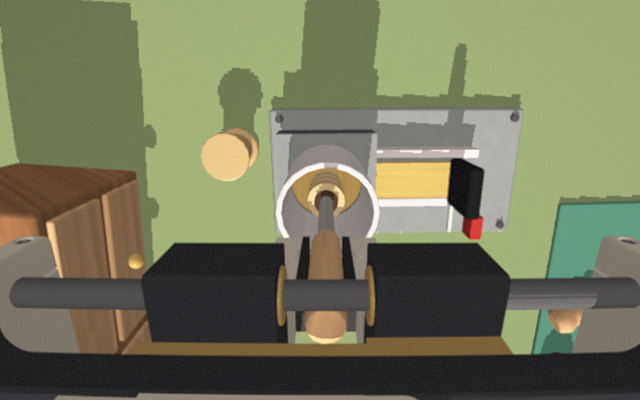

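The brush hasn't moved in the grip and is centred in the bore at (326,195). Now the second stroke up and out, then back to the stand.

move_arm([
  [[0,0,15],0],
  [[0,0,20],0],
  [[0,0,20],0],
  [[0,0,20],0],
  [[0,0,20],0],
  [[0,0,10],0],
  [[0,0,3],0],
  [[0,0,0],0],
])

```text
clock: 12.5
tool_pos: [0.6245, 0.1452, 0.3139]
orientation: [179.8, -0.2, -85.7]
force: [-0.5, -0.1, -1.8]
opening: 0.0156
```

move_arm([
  [[0,-20,0],0],
  [[2,-40,0],0],
  [[2,-45,0],0],
  [[2,-45,0],0],
  [[2,-45,0],0],
  [[2,-45,0],0],
  [[2,-45,0],0],
  [[2,-30,0],0],
])

```text
clock: 13.3
tool_pos: [0.633, -0.1804, 0.3043]
orientation: [179.1, -0.2, -85.3]
force: [1.8, 0.5, -1.2]
opening: 0.0159
```

move_arm([
  [[3,-8,0],0],
  [[1,-4,0],0],
  [[0,0,0],0],
  [[0,0,0],0],
  [[0,0,0],0],
  [[0,0,0],0],
  [[0,0,0],0],
  [[0,0,0],0],
])

```text
clock: 14.1
tool_pos: [0.6352, -0.1937, 0.3005]
orientation: [178.7, -0.1, -85.3]
force: [0.2, 0.2, -1.5]
opening: 0.0152
```

Run:
```python
from h import *
s=snap('wrist','w6');o=ctrl.get_obs();print(o['tool_pos'],o['orientation']); 
print(proj(s,[[.637,-.1955,.08],[.637,-.1955,.014],[o['tool_pos'][0],o['tool_pos'][1],o['tool_pos'][2]-.145]]))
```

```text
[ 0.63518747 -0.1937282   0.30056467] [ 1.78755511e+02 -9.65136959e-02 -8.53410732e+01]
[[318.67274094 161.78103875]
 [318.49075635 151.70076711]
 [320.84053722 180.41590966]]
```

View pics/w6.png

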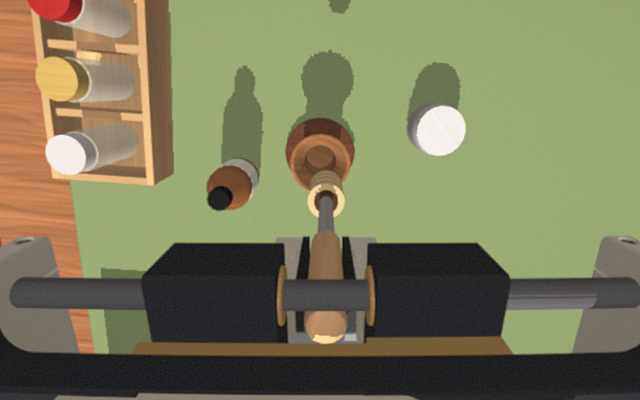

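The socket shows at (320,158). The slight 1.2° tilt puts the brush end about 5 mm short in x, so I'll correct and lower, using the flare as a guide.

move_arm([
  [[4,-1,0],0],
  [[2,-1,-10],0],
  [[0,0,-15],0],
  [[0,0,-18],0],
  [[0,0,-15],0],
  [[0,0,-6],0],
  [[0,0,0],0],
  [[0,0,0],0],
])

```text
clock: 14.95
tool_pos: [0.6421, -0.1962, 0.2315]
orientation: [178.7, -0.1, -85.4]
force: [0.5, -0.8, 0.0]
opening: 0.0148
```

Run:
```python
from h import *
s=snap('wrist','w7');o=ctrl.get_obs();print(o['tool_pos'],o['orientation'],o['force']); 
from scipy.spatial.transform import Rotation as R
z=R.from_euler('xyz',o['orientation'],degrees=True).as_matrix()[:,2]; print(o['tool_pos']+.145*z)
```

```text
[ 0.64215534 -0.19612239  0.23158225] [ 1.78740093e+02 -8.05013738e-02 -8.53588517e+01] [ 0.12727827  0.19720995 -1.48330514]
[ 0.63899405 -0.19658338  0.08661745]
```

View pics/w7.png

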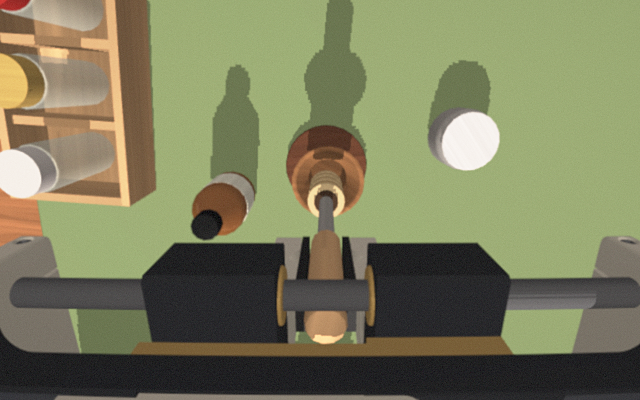

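The brush enters the mouth centred, both at u≈326. Continuing down.

move_arm([
  [[-1,0,-8],0],
  [[-1,1,-12],0],
  [[0,0,-14],0],
  [[0,0,-12],0],
  [[0,0,-8],0],
  [[0,0,0],0],
  [[0,0,0],0],
  [[0,0,0],0],
])

```text
clock: 15.8
tool_pos: [0.6401, -0.1951, 0.1736]
orientation: [178.8, -0.1, -85.4]
force: [0.1, -0.1, -0.6]
opening: 0.0152
```

move_arm([
  [[-1,0,-4],0],
  [[0,0,-4],0],
  [[0,0,-2],0],
  [[0,0,-1],0],
  [[0,0,0],0],
  [[0,0,0],0],
  [[0,0,0],0],
  [[0,0,0],0],
])

```text
clock: 16.6
tool_pos: [0.6399, -0.1952, 0.1633]
orientation: [179.0, -0.1, -85.3]
force: [0.1, -0.6, -0.6]
opening: 0.0156
```

move_arm([
  [[0,0,-2],0],
  [[0,0,-1],0],
  [[0,0,0],0],
  [[0,0,0],0],
  [[0,0,0],0],
  [[0,0,0],0],
  [[0,0,0],0],
  [[0,0,0],0],
])

```text
clock: 17.4
tool_pos: [0.64, -0.1952, 0.1602]
orientation: [179.0, -0.1, -85.3]
force: [0.4, 0.7, -0.3]
opening: 0.0154
```

move_arm([
  [[0,0,0],0],
  [[0,0,0],0],
  [[0,0,0],0],
  [[0,0,0],0],
  [[0,0,0],0],
  [[0,0,0],0],
  [[0,0,0],0],
  [[0,0,0],0],
], jaw=1)

```text
clock: 18.2
tool_pos: [0.6406, -0.1954, 0.1611]
orientation: [179.1, -0.2, -85.3]
force: [-0.7, -0.9, 0.1]
opening: 0.0737
```

Run:
```python
from h import *
s=snap('wrist','w8');o=ctrl.get_obs();print(o['tool_pos'],o['orientation'],o['force'],o['opening']); 
S=snap('scene','s8');a=S['color'][90:240,220:400,::-1]; cv2.imwrite('pics/s8z.png',cv2.resize(a,None,fx=4,fy=4,interpolation=cv2.INTER_CUBIC))
```

```text
[ 0.6405548  -0.19537684  0.16105536] [ 1.79063549e+02 -1.64504825e-01 -8.53303546e+01] [ 0.90959546 -0.61179285  0.29478088] 0.07789350333170605
```

View pics/w8.png

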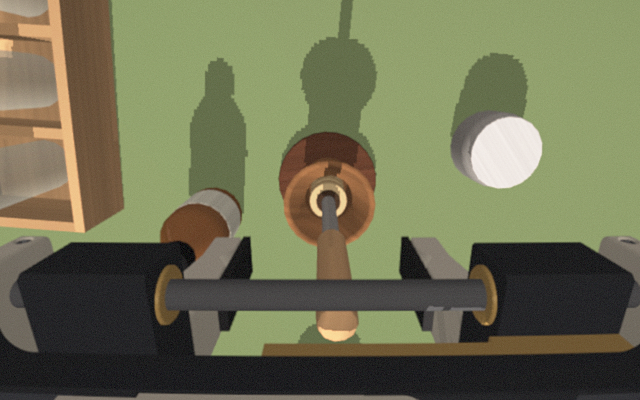

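View pics/s8z.png

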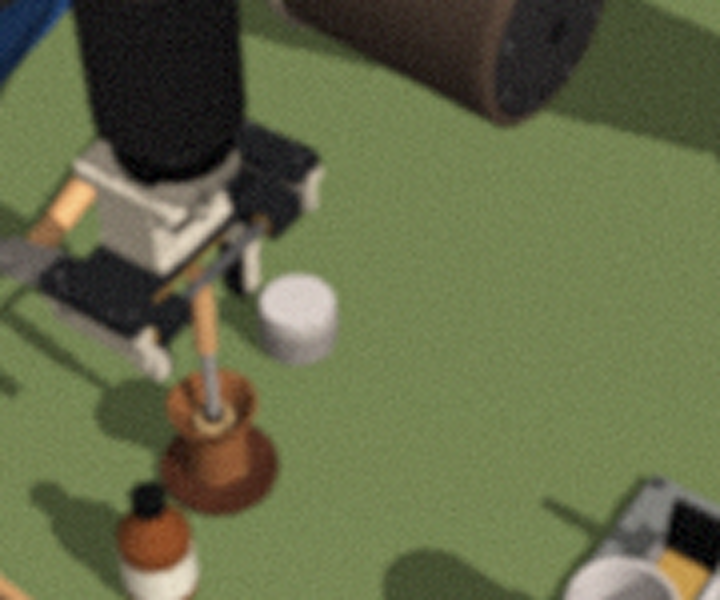

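The brush stands in the socket (bristles at (328,200) inside the mouth) with the fingers clear. Retreating straight up.

move_arm([
  [[0,0,0],0],
  [[0,0,0],0],
  [[0,0,15],0],
  [[0,0,22],0],
  [[0,0,25],0],
  [[0,0,25],0],
  [[0,0,15],0],
  [[0,0,5],0],
])

```text
clock: 19.1
tool_pos: [0.6397, -0.1958, 0.2766]
orientation: [179.1, -0.2, -85.3]
force: [-1.1, -0.2, 0.7]
opening: 0.0875
```

Run:
```python
from h import *
T=snap('top','t9');S=snap('scene','s9')
a=T['color'][130:260,230:400,::-1]; cv2.imwrite('pics/t9z.png',cv2.resize(a,None,fx=4.5,fy=4.5,interpolation=cv2.INTER_CUBIC))
a=S['color'][90:300,220:480,::-1]; cv2.imwrite('pics/s9z.png',cv2.resize(a,None,fx=2.8,fy=2.8,interpolation=cv2.INTER_CUBIC))
```

```text
(no output)
```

View pics/s9z.png

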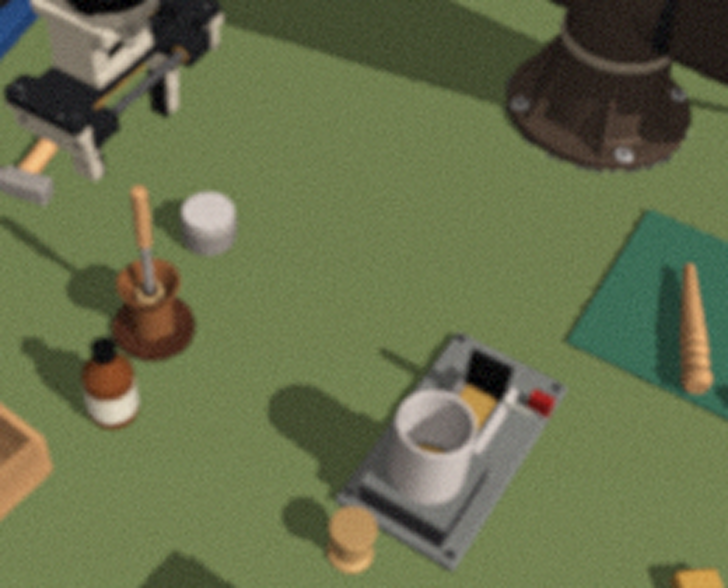

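The brush stands as it did at the start, with its top at the same pixels. Now over to the gate handle.

move_arm([
  [[-8,20,0],0],
  [[-17,40,0],0],
  [[-18,44,0],0],
  [[-18,44,0],0],
  [[-18,44,0],0],
  [[-18,44,0],0],
  [[-18,44,0],0],
  [[-12,30,0],0],
])

```text
clock: 20.0
tool_pos: [0.5029, 0.1194, 0.2648]
orientation: [178.2, -0.3, -85.8]
force: [0.7, -0.3, 0.4]
opening: 0.0879
```

move_arm([
  [[-5,8,-15],0],
  [[-2,4,-20],0],
  [[0,0,-20],0],
  [[0,0,-15],0],
  [[0,0,-5],0],
  [[0,0,0],0],
  [[0,0,0],0],
  [[0,0,0],0],
])

```text
clock: 20.8
tool_pos: [0.4905, 0.1354, 0.184]
orientation: [177.8, -0.4, -85.4]
force: [-0.4, -1.4, 0.3]
opening: 0.0878
```

Run:
```python
from h import *
s=snap('wrist','w10');o=ctrl.get_obs();print(o['tool_pos'],o['orientation'],o['force'],o['opening']); 
c=np.array([.6225,.1455]);a=np.radians(4.9);ex=np.array([np.cos(a),np.sin(a)]);ey=np.array([-ex[1],ex[0]])
for n,x,y,z in(('rim',0,0,.13),('handle top',-.12,0,.09),('ptr',-.12,.05,.039)): print(n,proj(s,np.r_[c+x*ex+y*ey,z]))
```

```text
[0.490622   0.1354207  0.18415587] [177.86820081  -0.35791116 -85.41719178] [-0.2036719  -0.69997065  0.11425875] 0.08766933949175168
rim [[114.21630371 217.3758698 ]]
handle top [[303.14599577 196.47583469]]
ptr [[305.68585758 232.08885687]]
```

View pics/w10.png

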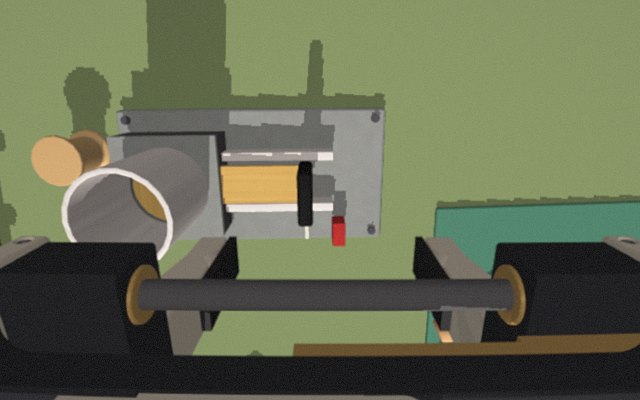

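Run:
```python
from h import *
s=load('w10')
c=np.array([.6225,.1455]);a=np.radians(4.9);ex=np.array([np.cos(a),np.sin(a)]);ey=np.array([-ex[1],ex[0]])
def hop(uv,z):
    p=plane(s,uv,z)[:2]; return np.round(np.r_[p,(p-c)@ex,(p-c)@ey]*1000,1)
A=s['color'][150:250,210:400,::-1]; cv2.imwrite('pics/w10z.png',cv2.resize(A,None,fx=4.2,fy=4.2,interpolation=cv2.INTER_NEAREST))
h=cv2.cvtColor(s['color'],cv2.COLOR_RGB2HSV);m=((h[...,0]<8)|(h[...,0]>170))&(h[...,1]>150)&(h[...,2]>70)
m[:,:320]=0;m[:200]=0;m[260:]=0;m[:,360:]=0
ys,xs=np.nonzero(m);print(len(xs),xs.min(),xs.max(),ys.min(),ys.max())
for v in range(ys.min(),ys.max()+1,3): q=xs[ys==v];print(v,q.min(),q.max(),h[v,(q.min()+q.max())//2])
for uv in((122,109),(384,109),(380,238)):print('plate',hop(uv,.012))
print('rim',hop((118,219),.13))
```

```text
339 333 344 217 245
217 333 342 [  0 181  96]
220 333 343 [  1 185  98]
223 333 344 [  0 184 141]
226 333 344 [  1 192 191]
229 333 344 [  1 187 191]
232 333 344 [  1 184 194]
235 333 344 [  1 188 193]
238 333 344 [  1 192 193]
241 333 344 [  1 195 194]
244 333 344 [  1 196 195]
plate [673.5  86.8  45.8 -62.8]
plate [ 433.8   68.9 -194.5  -60.2]
plate [ 421.5  197.9 -195.8   69.4]
rim [620.2 146.4  -2.2   1.1]
```

View pics/w10z.png

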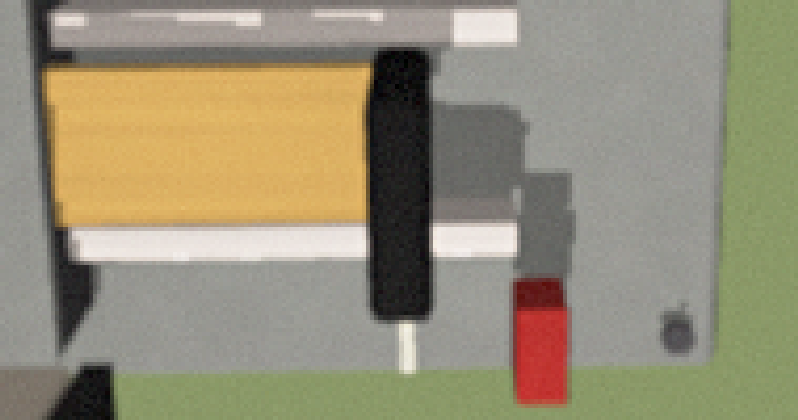

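Run:
```python
from h import *
s=load('w10')
c=np.array([.6225,.1455]);a=np.radians(4.9);ex=np.array([np.cos(a),np.sin(a)]);ey=np.array([-ex[1],ex[0]])
def hop(uv,z):
    p=plane(s,uv,z)[:2]; return np.round(np.r_[p,(p-c)@ex,(p-c)@ey]*1000,1)
q=lambda u,v:((u+.5)/4.2-.5+210,(v+.5)/4.2-.5+150)
m=hop(q(541,356),.034);p=hop(q(407,371),.039);print(m,p,m-p)
for u in(514,568):print(hop(q(u,356),.034))
print('handle top ends',hop(q(400,55),.09),hop(q(402,310),.09))
T=load('t9');z=lambda u,v:((u+.5)/4.5-.5+230,(v+.5)/4.5-.5+130)
```

```text
[ 467.3  187.5 -151.1   55.1] [ 497.5  190.9 -120.7   55.9] [-30.2  -3.4 -30.4  -0.8]
[ 473.4  187.9 -144.9   54.9]
[ 461.1  187.1 -157.2   55.2]
handle top ends [ 503.3  109.4 -121.9  -25.8] [ 499.9  156.8 -121.2   21.7]
```

Mark is 12.3 mm wide as expected, and the required pull is about 30.4 mm, which is in range. The handle centre is at about (502,134). The gripper body would overlap the cup rim, so I must keep the TCP at z of about 72 or more. Centring and descending.

move_arm([
  [[6,-1,-8],0],
  [[5,-1,-18],0],
  [[0,0,-20],0],
  [[0,0,-18],0],
  [[0,0,-10],0],
  [[0,0,-3],0],
  [[0,0,0],0],
  [[0,0,0],0],
])

```text
clock: 21.65
tool_pos: [0.5063, 0.1337, 0.1063]
orientation: [178.3, -0.2, -85.4]
force: [-0.4, -0.1, 0.9]
opening: 0.088
```

Run:
```python
from h import *
s=snap('wrist','w11');o=ctrl.get_obs();print(o['tool_pos'],o['orientation'],o['force'],o['opening']); 
print(proj(s,[.502,.134,.09]))
```

```text
[0.50636138 0.13382561 0.10644741] [ 1.78285606e+02 -1.74216658e-01 -8.54325635e+01] [-0.42855004  0.00359345  0.3391203 ] 0.08761942508451015
[[330.6644486 240.0426581]]
```

View pics/w11.png

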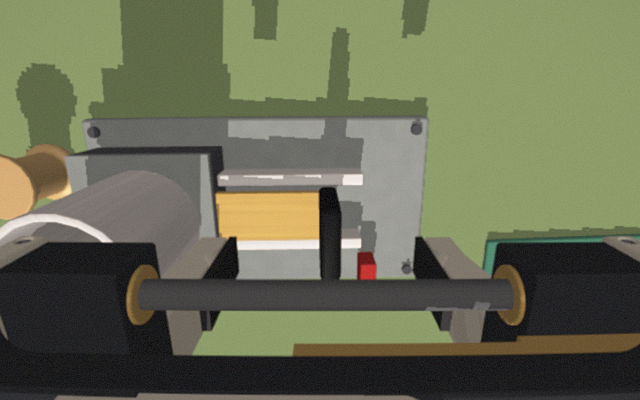

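move_arm([
  [[-3,0,-8],0],
  [[-1,0,-12],0],
  [[0,0,-9],0],
  [[0,0,-4],0],
  [[0,0,0],0],
  [[0,0,0],0],
  [[0,0,0],0],
  [[0,0,0],0],
])

```text
clock: 22.5
tool_pos: [0.5025, 0.1343, 0.0718]
orientation: [178.4, -0.1, -85.4]
force: [0.2, -0.6, -0.2]
opening: 0.0876
```

move_arm([
  [[0,0,0],0],
  [[0,0,0],0],
  [[0,0,0],0],
  [[0,0,0],0],
  [[0,0,0],0],
  [[0,0,0],0],
  [[0,0,0],0],
  [[0,0,0],0],
], jaw=-1)

```text
clock: 23.3
tool_pos: [0.503, 0.1346, 0.0726]
orientation: [178.5, -0.1, -85.4]
force: [-0.1, -0.1, -0.1]
opening: 0.0292
```

move_arm([
  [[0,0,0],0],
  [[0,0,0],0],
  [[0,0,0],0],
  [[0,0,0],0],
  [[0,0,0],0],
  [[0,0,0],0],
  [[0,0,0],0],
  [[0,0,0],0],
])

```text
clock: 24.1
tool_pos: [0.5029, 0.1346, 0.0726]
orientation: [178.5, -0.1, -85.4]
force: [-1.4, -0.5, -0.1]
opening: 0.0118
```

move_arm([
  [[-4,-0.3,0],0],
  [[-6,-0.5,0],0],
  [[-6,-0.5,0],0],
  [[-6,-0.5,0],0],
  [[-4,-0.3,0],0],
  [[-2,-0.2,0],0],
  [[0,0,0],0],
  [[0,0,0],0],
])

```text
clock: 24.9
tool_pos: [0.4843, 0.1331, 0.0726]
orientation: [179.5, 0.0, -85.3]
force: [7.5, -2.6, -5.7]
opening: 0.0118
```

Run:
```python
from h import *
s=snap('wrist','w12');o=ctrl.get_obs();print(o['tool_pos'],o['orientation'],o['force'],o['opening']);
```

```text
[0.48438709 0.13312898 0.07265778] [ 1.79546073e+02  1.01988342e-02 -8.52624965e+01] [ 7.74081796 -2.28192142 -7.38905846] 0.011579655667837007
```

View pics/w12.png

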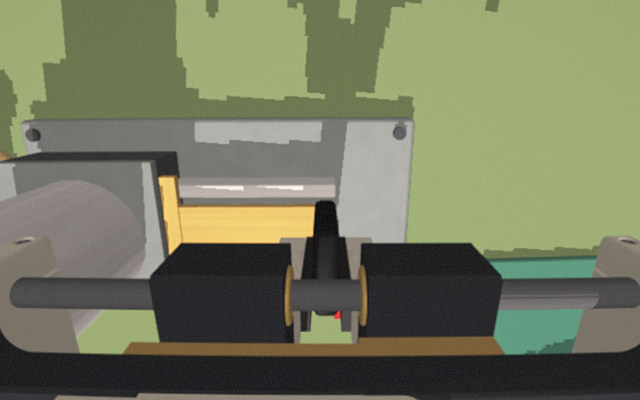

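move_arm([
  [[-4,-0.3,0],0],
  [[-4,-0.3,0],0],
  [[-4,-0.3,0],0],
  [[-2,-0.2,0],0],
  [[-1,0,0],0],
  [[0,0,0],0],
  [[0,0,0],0],
  [[0,0,0],0],
])

```text
clock: 25.75
tool_pos: [0.48, 0.1327, 0.0725]
orientation: [-179.4, 0.0, -85.2]
force: [7.6, -2.3, -6.3]
opening: 0.0114
```

Run:
```python
from h import *
S=snap('scene','s13');T=snap('top','t13');o=ctrl.get_obs();print(o['tool_pos'],o['orientation'],o['force'],o['opening'])
a=S['color'][160:280,320:460,::-1]; cv2.imwrite('pics/s13z.png',cv2.resize(a,None,fx=5,fy=5,interpolation=cv2.INTER_CUBIC))
```

```text
[0.48015118 0.13277515 0.07252327] [-1.79414668e+02  3.89734067e-02 -8.51530611e+01] [10.20049634 -3.22999597 -7.82033357] 0.011607365023590381
```

View pics/s13z.png

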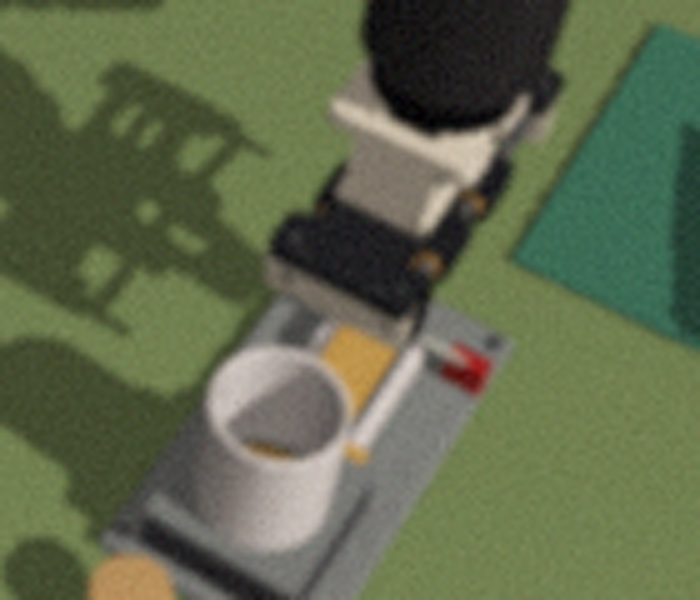

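Pulled about 23 mm so far; the pointer is just reaching the mark's near edge. The spring makes the arm lag, so I'll keep pushing.

move_arm([
  [[-5,-0.4,0],0],
  [[-5,-0.4,0],0],
  [[-4,-0.3,0],0],
  [[-3,-0.2,0],0],
  [[-2,-0.2,0],0],
  [[-2,-0.2,0],0],
  [[-2,-0.2,0],0],
  [[-2,-0.2,0],0],
])

```text
clock: 26.65
tool_pos: [0.4671, 0.1317, 0.0725]
orientation: [-178.3, 0.1, -85.0]
force: [11.6, -3.6, -8.8]
opening: 0.0117
```

Run:
```python
from h import *
o=ctrl.get_obs();print(o['tool_pos'],o['orientation'],o['force'],o['opening'])
```

```text
[0.46708121 0.13171302 0.07254152] [-1.78293604e+02  7.03012221e-02 -8.50268487e+01] [11.60551116 -3.61256983 -8.79961425] 0.011675861541374583
```

move_arm([
  [[0,0,0],0],
  [[0,0,0],0],
  [[0,0,0],0],
  [[0,0,0],0],
  [[0,0,0],0],
  [[0,0,0],0],
  [[0,0,0],0],
  [[0,0,0],0],
])

```text
clock: 27.45
tool_pos: [0.4771, 0.1325, 0.0726]
orientation: [-177.4, 0.1, -84.9]
force: [9.0, -2.5, -7.1]
opening: 0.0121
```

Run:
```python
from h import *
S=snap('scene','s14');T=snap('top','t14');o=ctrl.get_obs();print(o['tool_pos'],o['orientation'],o['force'],o['opening'])
a=S['color'][200:260,370:440,::-1]; cv2.imwrite('pics/s14z.png',cv2.resize(a,None,fx=9,fy=9,interpolation=cv2.INTER_CUBIC))
a=T['color'][170:260,230:320,::-1]; cv2.imwrite('pics/t14z.png',cv2.resize(a,None,fx=6,fy=6,interpolation=cv2.INTER_CUBIC))
```

```text
[0.47719351 0.1325657  0.07260895] [-1.77416690e+02  8.64756834e-02 -8.49362051e+01] [10.27685491 -2.95379838 -7.41393573] 0.011781127160552223
```

View pics/s14z.png

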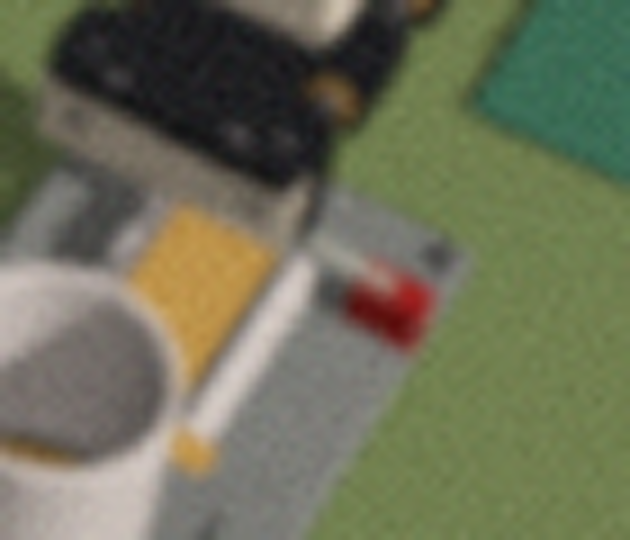

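View pics/t14z.png

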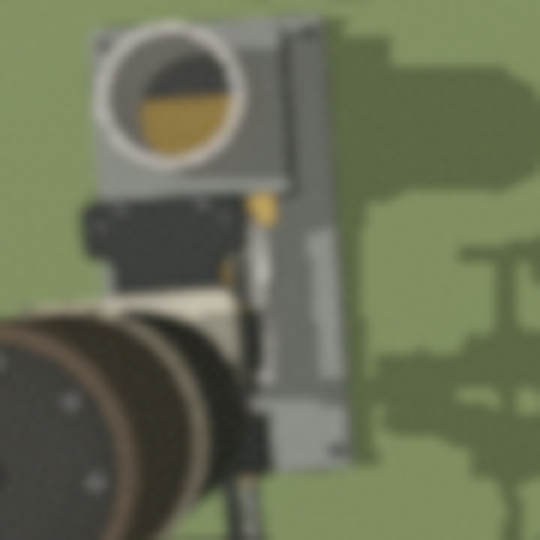

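It creeps back about 1.2 mm per zero row because each row starts from the measured pose. I'll pull to the target TCP x of about 472.7 and counter the creep with a small steady command.

move_arm([
  [[-3,-0.2,0],0],
  [[-3,-0.2,0],0],
  [[-3,-0.2,0],0],
  [[-2,-0.2,0],0],
  [[-1.5,-0.1,0],0],
  [[-1.3,-0.1,0],0],
  [[-1.3,-0.1,0],0],
  [[-1.3,-0.1,0],0],
])

```text
clock: 28.35
tool_pos: [0.4709, 0.132, 0.0727]
orientation: [-176.5, 0.1, -84.9]
force: [12.1, -3.4, -9.6]
opening: 0.0125
```

Run:
```python
from h import *
o=ctrl.get_obs();print(o['tool_pos'],o['orientation'],o['force'],o['opening'])
```

```text
[0.47093079 0.1320496  0.07270561] [-1.76526869e+02  9.15289598e-02 -8.48534312e+01] [12.05638333 -3.38647866 -9.56445587] 0.012465845440625322
```

Run:
```python
from h import *
S=snap('scene','s15')
for i in range(4):
    w=snap('wrist','w15'); o=ctrl.get_obs();print(o['clock'],o['tool_pos'],o['force'])
A=[snap('scene','s15_%d'%i)['color'] for i in range(4)]
im=np.mean(A,0).astype(np.uint8)
a=im[200:260,370:440,::-1]; cv2.imwrite('pics/s15z.png',cv2.resize(a,None,fx=9,fy=9,interpolation=cv2.INTER_CUBIC))
o=ctrl.get_obs();print(o['clock'],o['tool_pos'],o['orientation'],o['force'])
```

```text
28.45 [0.47090527 0.13207174 0.07270161] [10.77761494 -4.26933223 -9.40237089]
28.5 [0.47088142 0.13206101 0.07269695] [10.67700266 -2.93221081 -9.41810703]
28.55 [0.47085782 0.13201797 0.07268176] [11.37807827 -4.25284829 -8.58466534]
28.6 [0.47087518 0.13205117 0.07267478] [11.49446662 -3.44810558 -9.10700112]
28.8 [0.47090146 0.13205533 0.07269879] [-1.76535244e+02  9.19078215e-02 -8.48559399e+01] [11.09908329 -2.91163183 -8.67476972]
```

View pics/s15z.png

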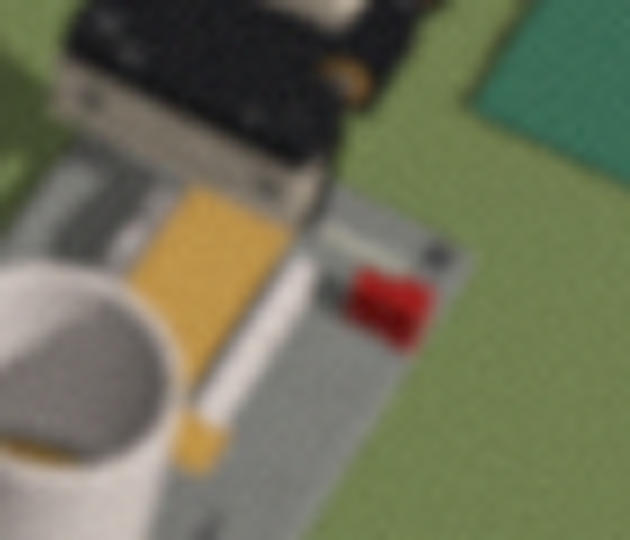

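View pics/w15.png

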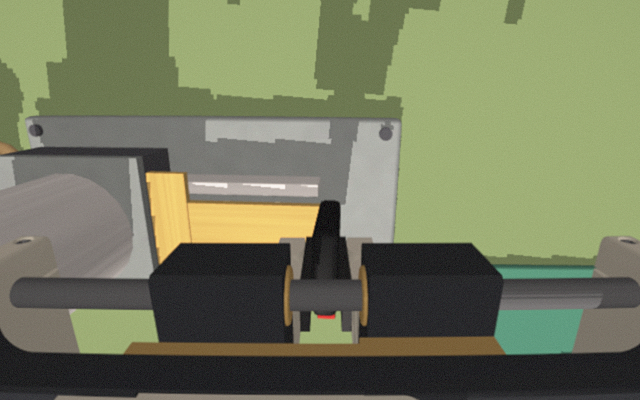

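It holds still, but the white pointer now appears along the mark's far edge (crop ≈ (400,258)). Checking that against projected positions.

Run:
```python
from h import *
c=np.array([.6225,.1455]);a=np.radians(4.9);ex=np.array([np.cos(a),np.sin(a)]);ey=np.array([-ex[1],ex[0]])
S=load('s15')
cr=lambda p:np.round((p-np.array([370,200])+.5)*9-.5,0)
c=c+np.array([.001,.002])*0
for pull in(0,20,26,30,32,36,40):
    print(pull,cr(proj(S,[np.r_[c+(-.12-pull/1e3)*ex+y*ey,.039] for y in(.035,.05)])).tolist())
print('mark top corners',cr(proj(S,[np.r_[c+(-.1511+dx)*ex+(.0551+dy)*ey,.034] for dx,dy in((-.006,-.012),(.006,-.012),(.006,.012),(-.006,.012))])).tolist())
# images: before
for f in('s9','s14','s15'):
    im=load(f)['color'][200:260,370:440,::-1]; cv2.imwrite(f'pics/{f}q.png',cv2.resize(im,None,fx=9,fy=9,interpolation=cv2.INTER_CUBIC))
```

```text
0 [[303.0, 311.0], [347.0, 334.0]]
20 [[332.0, 267.0], [375.0, 290.0]]
26 [[340.0, 254.0], [384.0, 277.0]]
30 [[346.0, 246.0], [389.0, 268.0]]
32 [[349.0, 241.0], [392.0, 264.0]]
36 [[354.0, 233.0], [398.0, 255.0]]
40 [[360.0, 224.0], [403.0, 246.0]]
mark top corners [[376.0, 251.0], [359.0, 277.0], [429.0, 313.0], [446.0, 287.0]]
```

View pics/s9q.png

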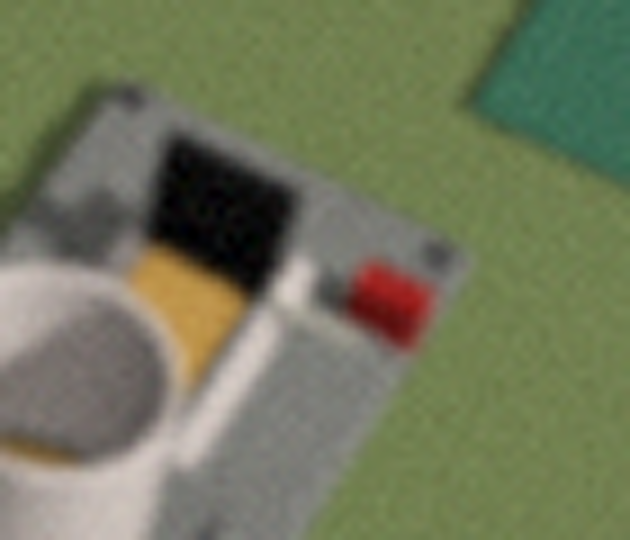

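Run:
```python
from h import *
A=[load('s15_%d'%i)['color'] for i in range(4)]+[load('s15')['color']]+[snap('scene','s16')['color'] for i in range(15)]
im=np.mean(A,0).astype(np.float32)
np.save('pics/s16avg.npy',im)
a=im[218:244,400:424,::-1]; cv2.imwrite('pics/s16z.png',cv2.resize(a,None,fx=22,fy=22,interpolation=cv2.INTER_CUBIC).clip(0,255))
b=np.mean([load(f)['color'] for f in('s9','s3')],0).astype(np.float32)[218:244,400:424,::-1]; cv2.imwrite('pics/s9zz.png',cv2.resize(b,None,fx=22,fy=22,interpolation=cv2.INTER_CUBIC).clip(0,255))
o=ctrl.get_obs();print(o['clock'],o['tool_pos'])
```

```text
29.55 [0.47089751 0.13205922 0.07269625][ WARN:0@16.462] global loadsave.cpp:1063 imwrite_ Unsupported depth image for selected encoder is fallbacked to CV_8U.
```

View pics/s16z.png

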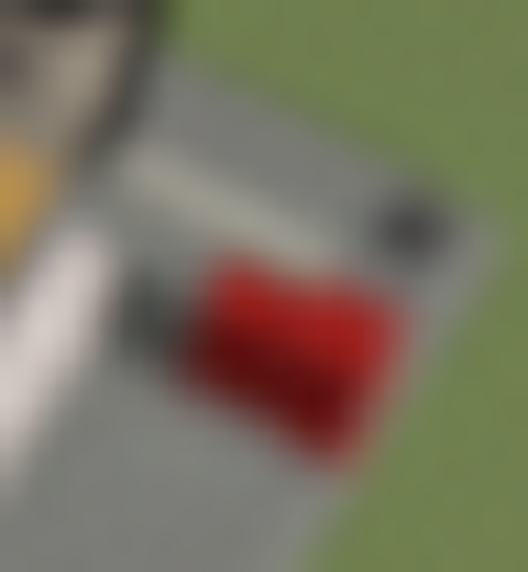

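View pics/s9zz.png

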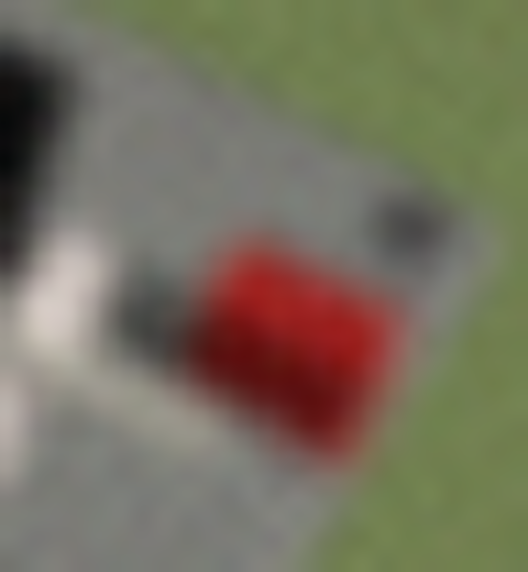

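Run:
```python
from h import *
S=load('s16')
c=np.array([.6225,.1455]);a=np.radians(4.9);ex=np.array([np.cos(a),np.sin(a)]);ey=np.array([-ex[1],ex[0]])
def hop(u,v,z):
    p=plane(S,((u+.5)/22-.5+400,(v+.5)/22-.5+218),z)[:2]; return np.round(np.array([(p-c)@ex,(p-c)@ey])*1000,1)
print('tip shut',hop(205,437,.039),'tip now',hop(322,255,.039))
for n,u in dict(fl=(243,230),fr=(408,305),nl=(203,310)).items(): print(n,hop(*u,.034))
print('bottom nr',hop(345,465,.012))
```

```text
tip shut [-118.9   52.8] tip now [-152.8   52.8]
fl [-154.3   42. ]
fr [-155.7   64.6]
nl [-140.    43.3]
bottom nr [-144.5   65.9]
```

Mark centre is at about -149.5 mm, so the pull should be 30.4 mm; the wrist view gave the same figure. The gate is now at 32 to 34 mm, inside the mark but 2 to 3 mm past the middle, so I'll ease it back a little.

move_arm([
  [[0,0,0],0],
  [[0,0,0],0],
  [[-1.3,-0.1,0],0],
  [[-1.3,-0.1,0],0],
  [[-1.3,-0.1,0],0],
  [[-1.3,-0.1,0],0],
  [[-1.3,-0.1,0],0],
  [[-1.3,-0.1,0],0],
])

```text
clock: 30.35
tool_pos: [0.4726, 0.1322, 0.0728]
orientation: [-175.8, 0.1, -84.8]
force: [11.1, -2.7, -9.6]
opening: 0.0121
```

Run:
```python
from h import *
A=[]
for i in range(10):
    A.append(snap('scene','s17')['color']); o=ctrl.get_obs()
    if i%3==0: print(o['clock'],o['tool_pos'],o['orientation'][0],o['force'],o['opening'])
im=np.mean(A,0).astype(np.float32)
a=im[218:244,400:424,::-1]; cv2.imwrite('pics/s17z.png',cv2.resize(a,None,fx=22,fy=22,interpolation=cv2.INTER_CUBIC).clip(0,255).astype(np.uint8))
cv2.imwrite('pics/s17.png',im[:,:,::-1].astype(np.uint8))
```

```text
30.4 [0.47251171 0.13220064 0.07274947] -175.74767552449993 [11.0426397  -3.74389178 -7.56913543] 0.012166265372556289
30.55 [0.47249488 0.13219113 0.07275954] -175.76007979868953 [10.23538152 -3.51821183 -8.34035654] 0.012071747017632894
30.7 [0.47249863 0.132193   0.07276643] -175.760979314767 [11.7259573  -2.91134391 -8.17177687] 0.012525090092086714
30.85 [0.47251227 0.13219922 0.07277026] -175.7609456703153 [10.42656031 -3.21523439 -8.12040067] 0.011976938855035006
```

View pics/s17z.png

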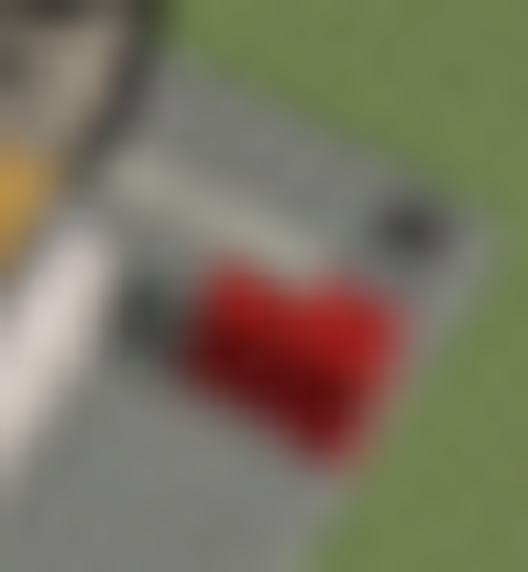

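View pics/s17.png

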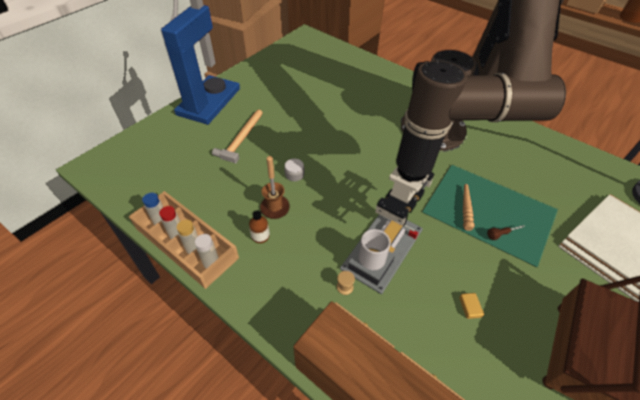

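The pointer overlaps the red mark, with its tip at about (315,267) in the crop, and the pull is about 30.5 to 32 mm against the 30.4 mm wanted. It has been still for 0.5 s under about 11 N. The brush stands in its stand and the bystanders haven't moved. Handing in.

```bash
python3 -c "
from plant import ctrl
print(ctrl.close_job())"
```

```text
the job is handed in; nothing more can be done
None
```

I finished the whole sequence and handed the job in at about 31 s of the 61 s allowed, with the gate still gripped on the mark. `close_job` gives no verdict, so whether it passed is not confirmed.

- **Brush:** I took it from the stand and ran it down to an estimated 11–13 mm above the gate and up again, twice. I then stood it back in the socket and let go before touching the gate. Afterwards the scene view showed the brush top at the same pixels as at the start.
- **Gate:** I measured the needed pull as 30.4 mm from both the wrist and the scene pictures. At hand-in the tool position gave 30.5 mm. The scene picture put the pointer about 2 mm past the mark's middle, still inside the 6 mm limit. The gate was still for the last 0.5 s, with about 11 N of spring pull at the wrist and the fingers closed on the 12 mm handle.
- **Bystanders:** by eye, the bottle, tin, spool, wax block and hammer were all where they started. I did not measure them again.

**What was off:**
- The two estimates of the final pull differ by about 1.5–2 mm.
- The gripper tilted about 4° under the spring load.
- The first pull overshot the middle of the mark by about 5 mm, then crept back. I corrected it before handing in.

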